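# Set and start the balloon inflator

### The job

On the party shop's counter, turn the timer dial of the balloon inflator clockwise until its white pointer points at the red mark on the scale, then press the green start button and leave the machine standing. The dial is stiff and the machine light, so press down on the dial as you turn it: the inflator must not swing round or slide about, and do not lean on it hard. Leave the things around it alone.

Things in the scene. Friction and masses are not known exactly. Their poses are not given: they have to be found in the camera images.
- table: The counter: a plank top, its upper face at z = 0.
- inflator: Balloon inflator, loose on the counter: blush-pink case 180 x 140 mm (x by y), 75 mm high, about 0.4 kg, on four rubber feet 51 mm from its centre, friction about 0.6. Origin: centre of the underside, z up. On top: the dial's axis at x = +12 mm, the green start button at x = -56 mm, two white nozzles 22 mm tall at x = 76, y = +-50 mm.
- front_corner (a point): A point on the inflator's top near its corner, at x = -80, y = 50, z = 75 mm of the inflator: shows whether the machine has been swung or shifted.
- dial (a joint): Angle of the timer dial (rad), grows clockwise seen from above, 0 to 2.4; at 0 the pointer looks along the inflator's +y. Takes about 0.37 N m to turn and stays where it is left. Turned without a push down, the whole machine spins instead; 14 to 20 N of push on the dial holds it still, over 25 N is leaning on it too hard.
- dial_grip (a point): On the dial's vertical axis, 107 mm above the counter: the height to grip. The dial is a grey disc 66 mm across (upper face 85 mm above the counter) with a black upright grip bar across it, 50 mm long, 16 mm thick, top 117 mm above the counter. Turns with the dial: its y axis runs along the bar to the white-striped end.
- dial_pointer (a point): Where the dial points: 45 mm from the dial's axis beyond the white-striped end of the bar, 76 mm above the counter. Turns with the dial.
- red_mark (a point): Centre of the flat red mark, 13 x 13 mm, on the cream scale plate on top of the case: 45 mm from the dial's axis, 76 mm above the counter. It cannot be moved on the case and lies 0.6 to 1.5 rad clockwise of the pointer at the start.
- start (a joint): Travel of the start button (m): 0 up, 0.006 fully down. Springs back. Starts moving at about 1.5 N and is fully down at 5 N; it counts as pressed from 0.004 on.
- start_top (a point): Centre of the top of the green start button, 28 mm across, 93 mm above the counter when up; it stands in a black collar 44 mm across, whose top is 87 mm above the counter.
- cup: Teal paper cup, 80 mm across, 95 mm tall, standing. Origin: centre of its underside. To be left alone.
- hat: Gold cone party hat, 110 mm across, 155 mm tall. Origin: centre of its underside. To be left alone.
- napkins: Teal pack of napkins, 120 x 120 x 40 mm. Origin: centre of its underside. To be left alone.
There are look-alikes about, which are no part of the job. Leave any turquoise look-alike of the inflator alone.

How it is judged:
By the outcome, as a careful person would: the job done as asked, in the order asked, and still so for the second after the job is handed in, with the robot touching nothing.
It also fails if it takes over 58 s, if anything falls off the work surface, if the arm or the gripper's body presses on something with over 40 N, if the wrist force passes 120 N, or if a joint passes its speed limit or range.

### The arm

A 6-joint arm with a two-finger parallel gripper is mounted at the origin on the work surface. World frame = base frame: x ahead of the robot, y to its left, z up, the work surface at z = 0. Lengths are in m, angles in rad, forces in N, time in s.
With the tool pointing down it reaches from about 0.35 to 0.725 m from the base axis. Payload 6 kg.
Tool frame: the origin (TCP) lies midway between the tips of the shut fingers; the grasp point (between the pads) lies ctrl.grip_point_offset behind it (ctrl.grip_point_offset is the distance from the TCP to the grasp point, in m); z points along the fingers, y is the line along which they close (so a half turn about z gives the same grasp; the last joint's range is limited). The gripper opens to 85 mm and grips with 20 to 120 N. Pads are 22 mm wide; open, the fingers measure 114 mm over their backs; the gripper's body (76 mm by 85 mm) begins 54 mm behind the grasp point. The pads swing forward as they close: fully open they stand 13 mm farther back than shut.
Start: joints at [-0.884, 0.04, 0.085, 0, -1.615, -0.334], TCP at [0.207, -0.563, 0.231] pointing down, gripper open.
Joint ranges: [-2.56, 2.56], [-1.29, 2.01], [-1.08, 1.49], [-3.29, 1.98], [-2.81, -0.18], [-2.99, 2.99]. Speed limits (rad/s): [2.57, 2.57, 3.01, 3.14, 3.14, 3.14].

### API

Orientations are given as a rotation vector (axis times angle).
In Python, from plant import ctrl gives the robot as it stands. The module is installed in compiled form; this text tells all that it offers.
- The arm moves only by the tool step_arm, never from a script. Its argument "motion" is a list of rows, each a list of 2 entries, a list of its own where there are three numbers: the shift along the tool's x, y, z in units of 30 mm (1.0 is 30 mm), then the turn, a rotation vector about the tool's x, y, z in units of 5 degrees (1.0 is 5 degrees). A call has 1 to 12 rows; each row shifts and turns the commanded pose from where the row before left it, along the tool's axes as they then stand; what a row does not reach is not made up. A row lasts 1/12 s, in which the tool goes at most 41.7 mm and 7.16 degrees, less where a joint would pass 70% of its speed; a pose out of reach is approached as far as the arm can. A call is refused whole if a number of a shift passes 1 or a number of a turn 1, either way. A call with a gripper value outside its range is refused whole. "jaw" is the finger opening in mm, from 0 to 85.4, set as the call begins (left out, the last holds). The fingers move at their own pace and stop on an object; "newtons" is the grip in N (left out, the last holds). Time passes only in rows, so rows that do not move let the fingers close. It gives the time, the measured TCP pose, the force, the opening and the grip force at its end, in the units of the state.
- ctrl.observe(): the state, without advancing time (a new reading comes with each control period).
- ctrl.snapshot(name): name is "scene" or "side" or "wrist"; returns (picture, depth): 384x512x3 uint8, red, green, blue; 384x512 float32, m along the optical axis (not along the pixel's ray), 0 where there is no reading.
- ctrl.camera_info(name): a dict with "K" (3x3 intrinsics, pixels), "R" (3x3) and "t" (3): a world point X has camera coordinates R X + t. Camera axes: x right, y down, z forward; pixel columns grow to the right and rows downward; lengths in m; the calibration is good to about 2 mm. A picture is of the moment at which its call begins: read the wrist's pose just before it. camera_info takes no time and is no camera call; for the wrist camera it gives the pose at the moment of the call.
- ctrl.hand_in(): hands the job in; it is judged then, once.
The state is a dict: "clock": time; "joint_positions": joint angles; "qd": joint speeds; "joint_efforts": joint torques, N m; "tcp_pos": TCP position; "eef_rot": TCP orientation; "force": force on the tool from outside, world axes, zero at the start; "torque": the same for the moment, N m; "width": opening from 0.0 (shut) to 1.0 (fully open); "grip_force": force on a finger pad.
Only numpy, scipy, OpenCV 4.12 (cv2) and the standard library are available. Lean on these libraries where they do the work, as an engineer would, in place of code of your own. Each camera call takes 0.05 s, during which the arm holds its last target. There are 200 camera calls.

## Working session

There is one attempt and no reset: what is moved stays moved. The work goes in short steps, Python scripts to look and compute and a tool call to move; the robot and the scene stay as the last step left them, time stands still between calls to the robot, and variables do not carry over. Pictures are saved under pics/ and viewed, at most 10 in all, crops included, and the job is handed in when it is done.

Besides the shell and the picture viewer there is one more tool, called after "Emit:" as name([rows], argument=value, ...), one row to a line, values as JSON. step_arm: Moves the arm, as the interface text tells. Its arguments: {"type":"object","properties":{"motion":{"type":"array"},"jaw":{"type":"number"},"newtons":{"type":"number"}},"required":["motion"]}

```bash
mkdir -p pics
cat > h.py <<'E'
import numpy as np, cv2
from plant import ctrl
def snap(n,f):
    ci=ctrl.camera_info(n); p,d=ctrl.snapshot(n)
    cv2.imwrite(f'pics/{f}.png',cv2.cvtColor(p,cv2.COLOR_RGB2BGR)); np.savez(f'pics/{f}.npz',d=d,K=ci['K'],R=ci['R'],t=ci['t'],p=p)
def onz(f,u,v,z):
    a=np.load(f'pics/{f}.npz'); R,t=a['R'],a['t']; c=-R.T@t; r=R.T@np.linalg.inv(a['K'])@[u,v,1]
    return c+r*(z-c[2])/r[2]
def px(f,X):
    a=np.load(f'pics/{f}.npz'); q=a['K']@(a['R']@np.array(X)+a['t']); return q[:2]/q[2]
E
python3 - <<'E'
from h import *
snap('scene','s0'); snap('side','d0')
a=cv2.imread('pics/s0.png'); 
print(ctrl.observe(), ctrl.grip_point_offset)
E
```

```text
{'clock': 0.1, 'joint_positions': array([-8.84299711e-01,  4.07538838e-02,  8.39011281e-02, -4.10494399e-04,
       -1.61550131e+00, -3.33703687e-01]), 'qd': array([-0.00039035, -0.00156882,  0.00404055, -0.00012663,  0.00052793,
       -0.00015423]), 'joint_efforts': array([-5.07777964e-03, -3.69343436e+01,  3.48282981e+01,  6.95169881e+00,
       -4.51323227e-03, -7.86281078e-06]), 'tcp_pos': array([ 0.207279  , -0.56273983,  0.23037183]), 'eef_rot': array([ 5.51253464e-01, -3.09244046e+00, -2.44960156e-03]), 'force': array([-0.01597649, -1.22481623,  0.0980355 ]), 'torque': array([ 0.02905981, -0.04874762, -0.02015369]), 'grip_force': 0.0, 'width': 0.9981633464293688} 0.0187
```

View pics/s0.png

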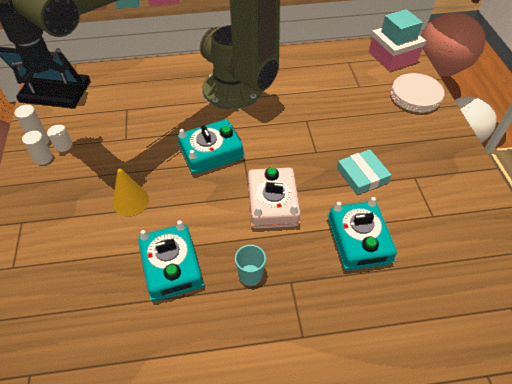

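The pink inflator is at about (273,195). The three turquoise look-alikes at (210,147), (170,262) and (361,235) don't match the blush-pink description. I'll confirm with an enlarged crop.

Run:
```python
from h import *
a=cv2.imread('pics/s0.png')[155:240,230:320]
cv2.imwrite('pics/c0.png',cv2.resize(a,None,fx=7,fy=7,interpolation=cv2.INTER_CUBIC))
```

```text
(no output)
```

View pics/c0.png

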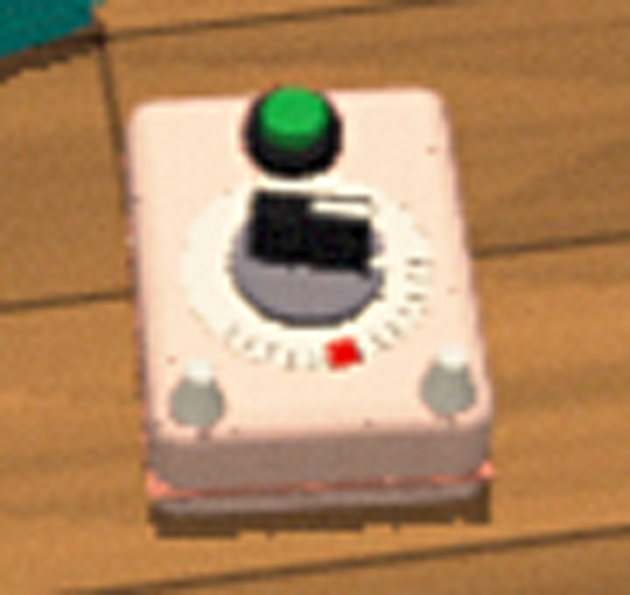

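View pics/d0.png

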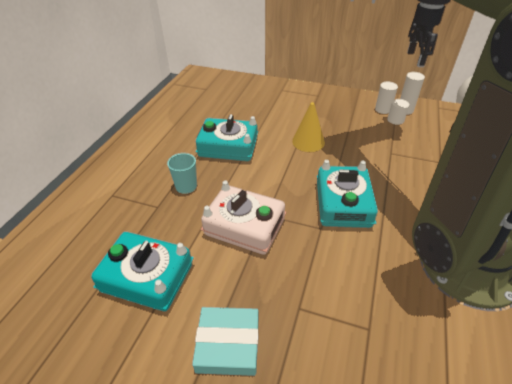

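The crop confirms it: the pink case has its button at the crop's top (295,112), the bar's white end on the right at (340,207), and the red mark at (344,353). Next a coarse pose, then a closer look with the wrist camera.

Run:
```python
from h import *
from scipy.spatial.transform import Rotation as Ro
f=lambda x,y,z: onz('s0',230+x/7-.4,155+y/7-.4,z)
for n,q in dict(btn=(295,112,.093),red=(344,353,.076),disc=(308,258,.085),nl=(198,372,.097),nr=(454,358,.097)).items(): print(n,f(*q).round(4))
s=ctrl.observe(); Rt=Ro.from_rotvec(s['eef_rot']).as_matrix(); print(Rt.round(3))
ci=ctrl.camera_info('wrist'); c=-ci['R'].T@ci['t']; print(c, 'cam in tool',Rt.T@(c-s['tcp_pos']), (ci['R']@Rt).round(3), ci['K'])
```

```text
btn [0.5026 0.0632 0.093 ]
red [0.6168 0.0643 0.076 ]
disc [0.5738 0.0566 0.085 ]
nl [0.6327 0.002  0.097 ]
nr [0.6402 0.103  0.097 ]
[[-0.938 -0.346 -0.001]
 [-0.346  0.938  0.001]
 [ 0.     0.002 -1.   ]]
[ 0.14151067 -0.58670682  0.37236128] cam in tool [ 0.07001625  0.0004627  -0.1419803 ] [[ 0.     1.    -0.001]
 [-0.962 -0.    -0.274]
 [-0.274  0.001  0.962]] [[329.40271255   0.         255.76394824]
 [  0.         329.40271255 194.22846334]
 [  0.           0.           1.        ]]
```

Emit:
step_arm([
  [[-0.93,0.76,0],[0,0,0]],
  [[-0.93,0.76,0],[0,0,0]],
  [[-0.93,0.76,0],[0,0,0]],
  [[-0.93,0.76,0],[0,0,0]],
  [[-0.93,0.76,0],[0,0,0]],
  [[-0.93,0.76,0],[0,0,0]],
  [[-0.93,0.76,0],[0,0,0]],
  [[-0.93,0.76,0],[0,0,0]],
  [[-0.93,0.76,0],[0,0,0]],
  [[-0.93,0.76,0],[0,0,0]],
  [[-0.93,0.76,0],[0,0,0]],
  [[-0.93,0.76,0],[0,0,0]],
])

```text
clock: 1.1
tcp_pos: [0.4274, -0.1888, 0.2311]
eef_rot: [-0.552, 3.093, 0.0]
force: [0.7, -0.0, 0.4]
width: 0.998
grip_force: 0.0
```

Emit:
step_arm([
  [[-0.93,0.76,0],[0,0,0]],
  [[-0.93,0.76,0],[0,0,0]],
  [[-0.93,0.76,0],[0,0,0]],
  [[-0.93,0.76,0],[0,0,0]],
  [[-0.93,0.76,0],[0,0,0]],
  [[-0.93,0.76,0],[0,0,0]],
  [[-0.93,0.76,0],[0,0,0]],
  [[-0.93,0.76,0],[0,0,0]],
  [[0,0,0],[0,0,-1]],
  [[0,0,0],[0,0,-1]],
  [[0,0,0],[0,0,-1]],
  [[0,0,0],[0,0,-1]],
])

```text
clock: 2.1
tcp_pos: [0.5733, 0.0581, 0.2305]
eef_rot: [1.087, -2.946, -0.0]
force: [-0.1, 0.3, 0.2]
width: 1.002
grip_force: 0.0
```

Emit:
step_arm([
  [[0,0,0],[0,0,-1]],
  [[0,0,0],[0,0,-1]],
  [[0,0,0],[0,0,-1]],
  [[0,0,0],[0,0,-1]],
  [[0,0,0],[0,0,-1]],
  [[0,0,0],[0,0,-1]],
  [[0,0,0],[0,0,-1]],
  [[0,0,0],[0,0,-1]],
  [[0,0,0],[0,0,0]],
  [[0,0,0],[0,0,0]],
])

```text
clock: 2.93
tcp_pos: [0.5733, 0.0577, 0.2309]
eef_rot: [2.02, -2.405, -0.001]
force: [0.3, -0.6, -0.5]
width: 1.001
grip_force: 0.0
```

Run:
```python
from h import *
s=ctrl.observe(); print(s['joint_positions'].round(3),s['tcp_pos'],s['eef_rot'])
snap('wrist','w1')
a=cv2.imread('pics/w1.png'); cv2.imwrite('pics/w1v.png',cv2.resize(a,(800,600),interpolation=cv2.INTER_CUBIC))
```

```text
[ 0.448 -0.023  0.021 -0.    -1.615 -0.622] [0.5732669  0.05770309 0.23091103] [ 2.02042037e+00 -2.40502542e+00 -6.72360112e-04]
```

View pics/w1v.png

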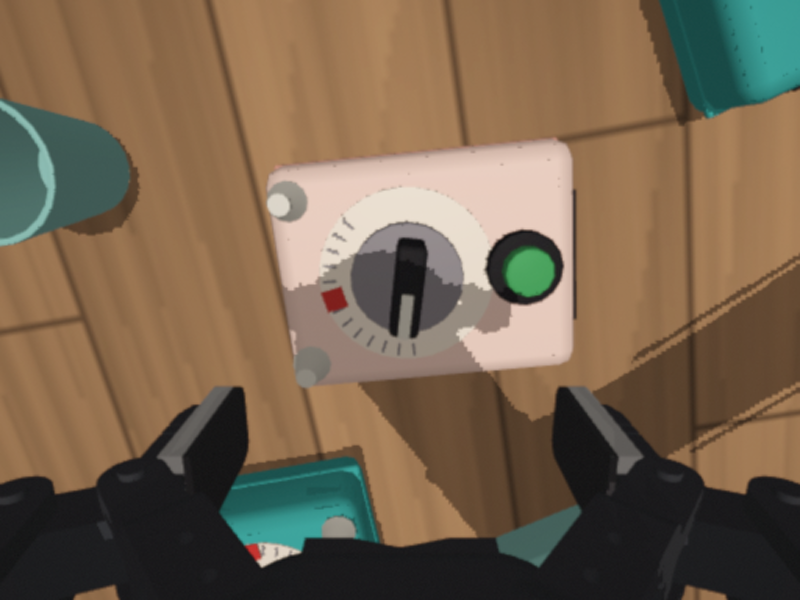

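The wrist view shows the pink inflator with the button at (530,272), the red mark at (334,300), the dial at (407,277), and the bar's white stripe pointing down at (406,315). I'll enlarge the dial for precise corner positions.

Run:
```python
from h import *
a=cv2.imread('pics/w1.png')[115:245,170:370]
b=cv2.resize(a,(800,520),interpolation=cv2.INTER_CUBIC); b=cv2.convertScaleAbs(b,alpha=1.5,beta=15)
cv2.imwrite('pics/c1.png',b)
p=np.load('pics/w1.npz')['p'].astype(int)
H=cv2.cvtColor(p.astype(np.uint8),cv2.COLOR_RGB2HSV)
def cen(m,x0,x1,y0,y1):
    ys,xs=np.nonzero(m); k=(xs>x0)&(xs<x1)&(ys>y0)&(ys<y1); return xs[k].mean(),ys[k].mean(),k.sum()
red=((H[...,0]<5)|(H[...,0]>175))&(H[...,1]>170); r=cen(red,195,230,175,210)
gr=(H[...,0]>50)&(H[...,0]<75)&(H[...,1]>110); g=cen(gr,300,370,150,200)
print(r,onz('w1',*r[:2],.076),g,onz('w1',*g[:2],.093))
```

```text
(np.float64(213.79432624113474), np.float64(191.27659574468086), np.int64(141)) [0.61310617 0.06334956 0.076     ] (np.float64(337.9206534422404), np.float64(173.24970828471413), np.int64(857)) [0.50064988 0.06184042 0.093     ]
```

View pics/c1.png

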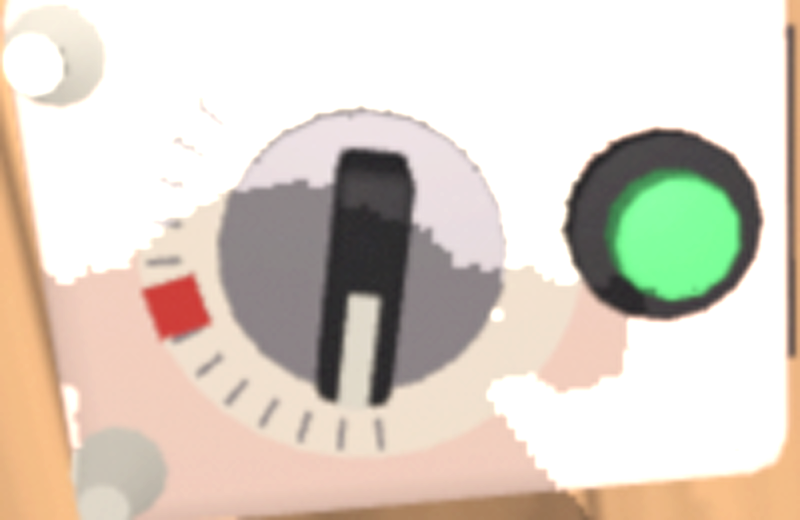

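Run:
```python
from h import *
from scipy.spatial.transform import Rotation as Ro
C=lambda x,y:(170+x/4-.375,115+y/4-.375)
w=lambda x,y,z:onz('w1',*C(x,y),z)
d=w(361.5,249,.085); b=w(677,237,.093); r=onz('w1',213.8,191.3,.076)
print('disc',d,'btn',b,'red',r, np.hypot(*(r-d)[:2]),np.hypot(*(b-d)[:2]))
yaw=np.arctan2(*(d-b)[1::-1]); print('yaw',np.degrees(yaw))
m1=w(353,400,.117);m2=w(375,160,.117); print('bar ends',m1,m2,np.hypot(*(m1-m2)[:2]))
s1=w(364,294,.117);s2=w(355,405,.117)
br=np.degrees(np.arctan2(*(m1-m2)[1::-1])); print('bar dir',br,'stripe dir',np.degrees(np.arctan2(*(s2-s1)[1::-1])))
# check projected bar for a few dirs
for th in (br,):
  u=np.array([np.cos(np.radians(th)),np.sin(np.radians(th)),0]);v=np.array([-u[1],u[0],0])
  for z in (.117,.085):
    for a,c in ((25,8),(25,-8),(-25,-8),(-25,8)):
      q=px('w1',[d[0],d[1],z]+u*a/1e3+v*c/1e3); print(z,((q-[170,115]+.375)*4).round(0))
rd=np.degrees(np.arctan2(*(r-d)[1::-1])); print('red dir',rd,'turn cw',br-rd)
R=Ro.from_rotvec(ctrl.observe()['eef_rot']).as_matrix(); print('tool y dir',np.degrees(np.arctan2(R[1,1],R[0,1])))
a=np.load('pics/w1.npz'); print('camera',-a['R'].T@a['t'])
```

```text
disc [0.56800458 0.05516644 0.085     ] btn [0.499892   0.06253604 0.093     ] red [0.61310564 0.06337268 0.076     ] 0.04584155538636388 0.06851010941129605
yaw -6.175234437593978
bar ends [0.57426555 0.07892197 0.117     ] [0.5615668  0.03080179 0.117     ] 0.04976755645299238
bar dir 75.21687144491747 stripe dir 75.8147862572053
0.117 [392. 405.]
0.117 [314. 399.]
0.117 [334. 158.]
0.117 [416. 164.]
0.085 [387. 358.]
0.085 [317. 352.]
0.085 [335. 135.]
0.085 [408. 141.]
red dir 10.312294437934787 turn cw 64.90457700698269
tool y dir 170.05820983695884
camera [ 0.56050819 -0.01029686  0.37287815]
```

The projected bar model matches the picture. The dial axis is at (0.568, 0.055), the bar direction is 75.4° and the red mark at 10.3°, so the dial needs about 65° clockwise. Now I'll align over the bar and descend.

Emit:
step_arm([
  [[0,0,0],[0,0,0.93]],
  [[0.125,0.15,0],[0,0,0]],
  [[0,0,0.75],[0,0,0]],
  [[0,0,0.75],[0,0,0]],
  [[0,0,0.75],[0,0,0]],
  [[0,0,0.5],[0,0,0]],
  [[0,0,0.25],[0,0,0]],
  [[0,0,0],[0,0,0]],
  [[0,0,0],[0,0,0]],
], jaw=42, newtons=70)

```text
clock: 3.73
tcp_pos: [0.5682, 0.055, 0.142]
eef_rot: [-1.925, 2.482, -0.001]
force: [-0.8, -0.7, 0.2]
width: 0.49
grip_force: 0.0
```

Run:
```python
from h import *
from scipy.spatial.transform import Rotation as Ro
s=ctrl.observe();R=Ro.from_rotvec(s['eef_rot']).as_matrix(); print(s['tcp_pos'],'tool y dir',np.degrees(np.arctan2(R[1,1],R[0,1])),s['width'])
snap('wrist','w2')
a=cv2.imread('pics/w2.png'); 
for z in (.117,): # projected bar corners
  u=np.array([np.cos(np.radians(75.4)),np.sin(np.radians(75.4)),0]);v=np.array([-u[1],u[0],0]); d=[.568,.0552,z]
  for q,c in (((25,8)),(0,255,0)),((25,-8),(0,255,0)),((-25,-8),(0,255,0)),((-25,8),(0,255,0)):
    x=px('w2',d+u*q[0]/1e3+v*q[1]/1e3); cv2.circle(a,tuple(int(k) for k in x.round()),2,c,-1)
cv2.imwrite('pics/w2v.png',cv2.resize(a,(800,600)))
```

```text
[0.56821588 0.05503378 0.14204069] tool y dir 165.58204923764308 0.4897244095734859
```

View pics/w2v.png

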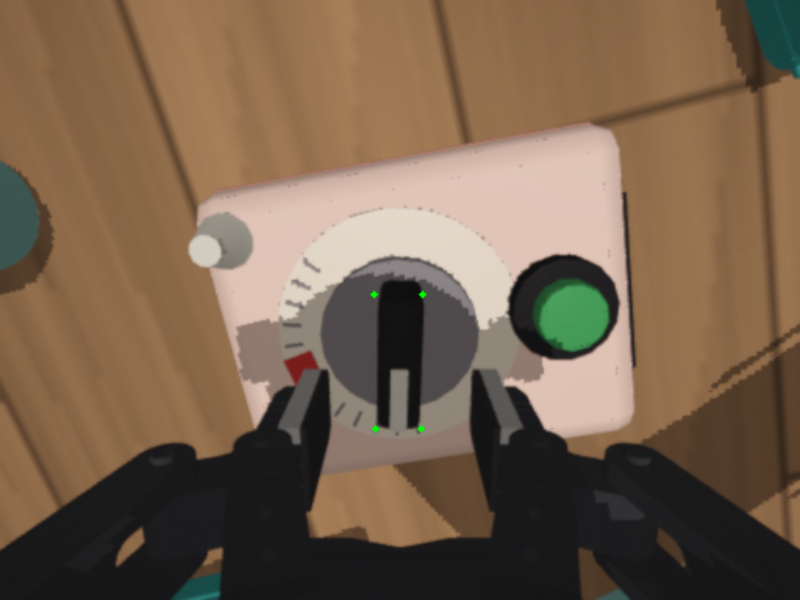

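The bar is vertical at column 400, centred between the fingers (329 and 472), and fits the prediction. I'll descend and close.

Emit:
step_arm([
  [[0,0,0.4],[0,0,0]],
  [[0,0,0.4],[0,0,0]],
  [[0,0,0.4],[0,0,0]],
  [[0,0,0.3],[0,0,0]],
  [[0,0,0.2],[0,0,0]],
  [[0,0,0.08],[0,0,0]],
  [[0,0,0],[0,0,0]],
  [[0,0,0],[0,0,0]],
])

```text
clock: 4.45
tcp_pos: [0.5683, 0.0552, 0.0882]
eef_rot: [-1.925, 2.483, -0.0]
force: [-0.9, -0.1, 1.0]
width: 0.494
grip_force: 0.0
```

Emit:
step_arm([
  [[0,0,0],[0,0,0]],
  [[0,0,0],[0,0,0]],
  [[0,0,0],[0,0,0]],
  [[0,0,0],[0,0,0]],
  [[0,0,0],[0,0,0]],
  [[0,0,0],[0,0,0]],
  [[0,0,0],[0,0,0]],
  [[0,0,0],[0,0,0]],
], jaw=10, newtons=70)

```text
clock: 5.12
tcp_pos: [0.5687, 0.0553, 0.0888]
eef_rot: [-1.924, 2.482, -0.001]
force: [1.9, -0.1, 4.6]
width: 0.178
grip_force: 69.0
```

Emit:
step_arm([
  [[0,0,0.02],[0,0,0]],
  [[0,0,0],[0,0,0]],
  [[0,0,0],[0,0,0]],
])

```text
clock: 5.37
tcp_pos: [0.5687, 0.0553, 0.0887]
eef_rot: [-1.924, 2.481, -0.002]
force: [-0.5, 0.8, 8.2]
width: 0.176
grip_force: 69.8
```

Emit:
step_arm([
  [[0,0,0.025],[0,0,0]],
  [[0,0,0.02],[0,0,0]],
  [[0,0,0],[0,0,0]],
  [[0,0,0],[0,0,0]],
])

```text
clock: 5.7
tcp_pos: [0.5688, 0.0553, 0.0886]
eef_rot: [-1.924, 2.481, -0.002]
force: [-3.4, 0.1, 14.7]
width: 0.175
grip_force: 70.6
```

Emit:
step_arm([
  [[0,0,0.014],[0,0,0]],
  [[0,0,0],[0,0,0]],
  [[0,0,0],[0,0,0]],
  [[0,0,0],[0,0,0.2]],
  [[0,0,0],[0,0,0.3]],
  [[0,0,0],[0,0,0.3]],
])

```text
clock: 6.2
tcp_pos: [0.5687, 0.0553, 0.0886]
eef_rot: [-1.836, 2.547, -0.003]
force: [-4.9, 1.8, 15.2]
width: 0.177
grip_force: 70.6
```

```bash
cat >> h.py <<'E'
def st():
    from scipy.spatial.transform import Rotation as Ro
    s=ctrl.observe();R=Ro.from_rotvec(s['eef_rot']).as_matrix()
    print(s['tcp_pos'].round(4),'y dir',np.degrees(np.arctan2(R[1,1],R[0,1])).round(2),'tilt',np.degrees(np.arccos(-R[2,2])).round(2),s['force'].round(1),s['torque'].round(2),s['joint_positions'].round(2))
E
python3 -c "
from h import *;st()"
```

```text
[0.5687 0.0553 0.0886] y dir 161.58 tilt 0.15 [-4.9  1.8 15.2] [0.51 1.92 0.36] [ 0.45 -0.01 -0.22  0.   -1.35 -0.77]
```

Emit:
step_arm([
  [[0,0.02,0.006],[0,0,0.3]],
  [[0,0,0],[0,0,0.4]],
  [[0,0,0],[0,0,0.4]],
  [[0,0,0],[0,0,0.4]],
  [[0,0,0],[0,0,0.4]],
  [[0,0,0],[0,0,0.4]],
])

```text
clock: 6.7
tcp_pos: [0.5684, 0.0554, 0.0886]
eef_rot: [-1.571, 2.718, -0.003]
force: [-4.5, 1.4, 15.5]
width: 0.177
grip_force: 70.6
```

```bash
python3 -c "
from h import *;st()"
```

```text
[0.5684 0.0554 0.0886] y dir 150.05 tilt 0.18 [-4.5  1.4 15.5] [0.38 1.66 0.35] [ 0.45 -0.01 -0.23  0.   -1.35 -0.97]
```

Emit:
step_arm([
  [[0,0.01,0.003],[0,0,0.5]],
  [[0,0,0],[0,0,0.5]],
  [[0,0,0],[0,0,0.5]],
  [[0,0,0],[0,0,0.5]],
  [[0,0,0],[0,0,0.5]],
  [[0,0,0],[0,0,0.5]],
])

```text
clock: 7.2
tcp_pos: [0.5681, 0.0557, 0.0886]
eef_rot: [-1.202, 2.899, -0.002]
force: [-6.1, 1.3, 15.9]
width: 0.178
grip_force: 70.7
```

```bash
python3 -c "
from h import *;st();snap('scene','s3')
a=cv2.imread('pics/s0.png');b=cv2.imread('pics/s3.png')
c=np.hstack([x[155:240,240:310] for x in (a,b)])
cv2.imwrite('pics/c3.png',cv2.resize(c,None,fx=5.5,fy=5.5,interpolation=cv2.INTER_CUBIC))"
```

```text
[0.5681 0.0557 0.0886] y dir 135.02 tilt 0.18 [-6.1  1.3 15.9] [0.51 1.83 0.34] [ 0.45 -0.01 -0.23  0.   -1.35 -1.24]
```

View pics/c3.png

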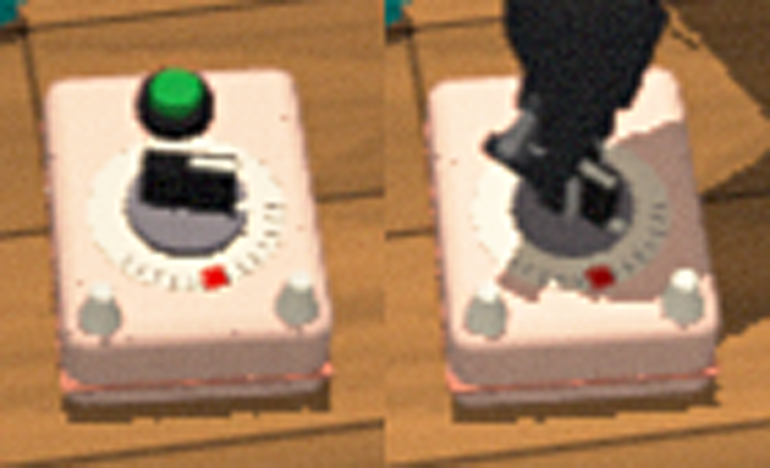

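Left is before, right is now. The machine hasn't shifted (red mark at the same place, 214 vs 215) and the dial is turning. Continuing.

Emit:
step_arm([
  [[0,0,0],[0,0,0.5]],
  [[0,0,0],[0,0,0.5]],
  [[0,0,0],[0,0,0.5]],
  [[0,0,0],[0,0,0.5]],
  [[0,0,0],[0,0,0.5]],
  [[0,0,0],[0,0,0.5]],
])

```text
clock: 7.75
tcp_pos: [0.5682, 0.0558, 0.0886]
eef_rot: [-0.813, 3.031, -0.001]
force: [-5.4, 1.9, 15.9]
width: 0.176
grip_force: 70.7
```

Emit:
step_arm([
  [[0,0,0],[0,0,0.5]],
  [[0,0,0],[0,0,0.5]],
  [[0,0,0],[0,0,0.5]],
  [[0,0,0],[0,0,0.5]],
  [[0,0,0],[0,0,0.5]],
  [[0,0,0],[0,0,0.4]],
  [[0,0,0],[0,0,0]],
  [[0,0,0],[0,0,0]],
])

```text
clock: 8.42
tcp_pos: [0.5683, 0.0559, 0.0886]
eef_rot: [-0.426, 3.109, 0.0]
force: [-4.0, 1.5, 16.3]
width: 0.172
grip_force: 70.9
```

```bash
python3 -c "
from h import *;st();snap('wrist','w4');a=cv2.imread('pics/w4.png')
cv2.imwrite('pics/w4v.png',cv2.resize(cv2.convertScaleAbs(a,alpha=1.3,beta=15),(800,600),interpolation=cv2.INTER_CUBIC))"
```

```text
[0.5683 0.0559 0.0886] y dir 105.61 tilt 0.22 [-4.   1.5 16.3] [ 0.74  1.48 -0.01] [ 0.45 -0.01 -0.23  0.   -1.35 -1.75]
```

View pics/w4v.png

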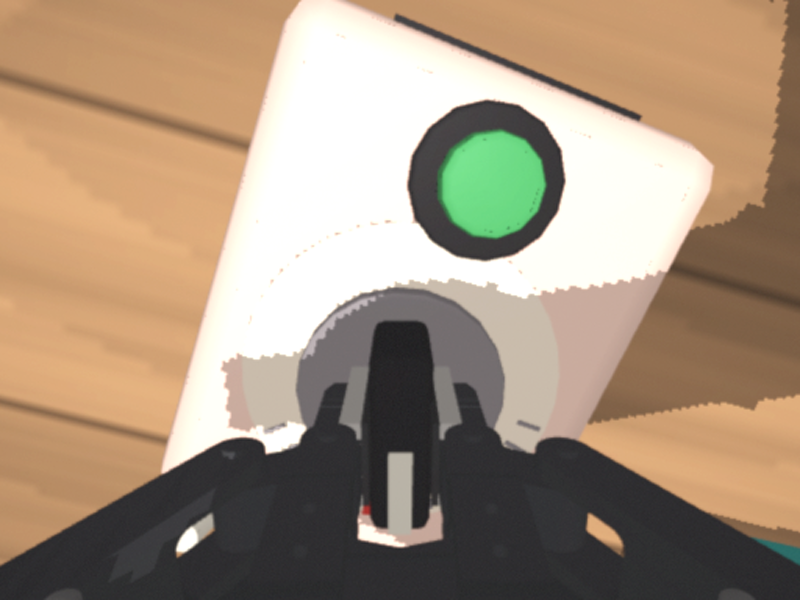

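The bar is upright in the hand at column 400, and the red mark peeks out just left of it at (366,510). About 5° remain.

Emit:
step_arm([
  [[0,0,0],[0,0,0.35]],
  [[0,0,0],[0,0,0.35]],
  [[0,0,0],[0,0,0.36]],
  [[0,0,0],[0,0,0]],
  [[0,0,0],[0,0,0]],
  [[0,0,0],[0,0,0]],
])

```text
clock: 8.97
tcp_pos: [0.5683, 0.056, 0.0886]
eef_rot: [-0.282, 3.125, 0.001]
force: [-4.2, 2.9, 15.4]
width: 0.172
grip_force: 70.9
```

```bash
python3 -c "
from h import *;st()"
```

```text
[0.5683 0.056  0.0886] y dir 100.32 tilt 0.22 [-4.2  2.9 15.4] [0.88 1.51 0.05] [ 0.45 -0.01 -0.23  0.   -1.35 -1.84]
```

Emit:
step_arm([
  [[0,0,-0.04],[0,0,0]],
  [[0,0,-0.04],[0,0,0]],
  [[0,0,0],[0,0,0]],
])

```text
clock: 9.22
tcp_pos: [0.568, 0.0559, 0.0887]
eef_rot: [-0.281, 3.127, 0.001]
force: [2.1, 1.6, 6.5]
width: 0.172
grip_force: 69.6
```

Emit:
step_arm([
  [[0,0,0],[0,0,0]],
  [[0,0,0],[0,0,0]],
  [[0,0,0],[0,0,0]],
  [[0,0,0],[0,0,0]],
  [[0,0,0],[0,0,0]],
], jaw=42)

```text
clock: 9.63
tcp_pos: [0.5668, 0.0554, 0.0869]
eef_rot: [0.281, -3.128, 0.0]
force: [-0.1, 0.2, -0.4]
width: 0.491
grip_force: 0.0
```

Emit:
step_arm([
  [[0,0,-0.2],[0,0,0]],
  [[0,0,-0.5],[0,0,0]],
  [[0,0,-0.8],[0,0,0]],
  [[0,0,-0.8],[0,0,0]],
  [[0,0,-0.8],[0,0,0]],
  [[0,0,-0.8],[0,0,0]],
  [[0,0,-0.5],[0,0,0]],
  [[0,0,-0.3],[0,0,0]],
  [[0,0,0],[0,0,0]],
  [[0,0,0],[0,0,0]],
])

```text
clock: 10.47
tcp_pos: [0.5672, 0.0557, 0.2282]
eef_rot: [0.281, -3.129, -0.001]
force: [0.9, 0.0, -0.8]
width: 0.49
grip_force: 0.0
```

```bash
python3 -c "
from h import *;st();snap('wrist','w5');a=cv2.imread('pics/w5.png')
cv2.imwrite('pics/w5v.png',cv2.resize(a[60:290,120:420],None,fx=2.6,fy=2.6,interpolation=cv2.INTER_CUBIC))"
```

```text
[0.5672 0.0557 0.2282] y dir 100.26 tilt 0.04 [ 0.9  0.  -0.8] [ 0.    0.03 -0.  ] [ 0.45 -0.04 -0.   -0.   -1.61 -1.84]
```

View pics/w5v.png

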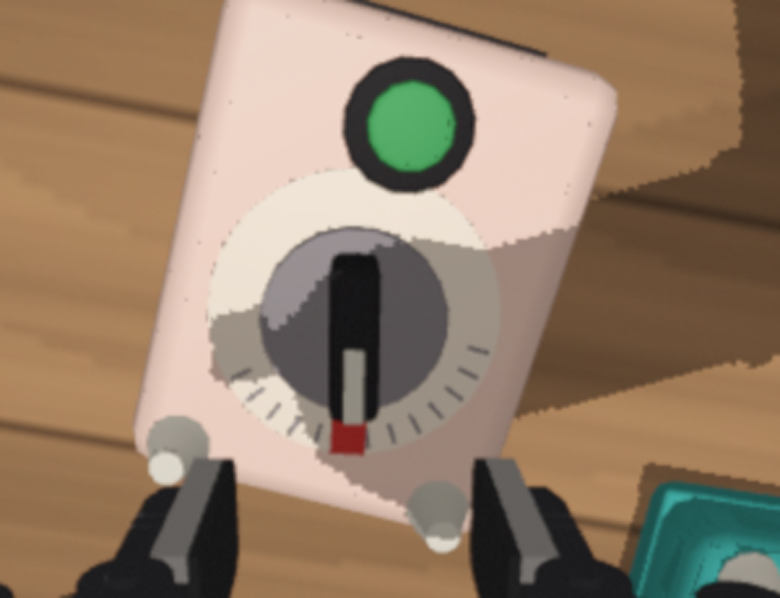

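The pointer now points at the red mark: stripe end at (353,415), red at (348,438). I'll quantify the remaining angle and the button position.

Run:
```python
from h import *
C=lambda x,y:(120+x/2.6-.3,60+y/2.6-.3)
w=lambda x,y,z:onz('w5',*C(x,y),z)
ang=lambda a,b:np.degrees(np.arctan2(*(b-a)[1::-1]))
d=w(354,318,.085); b=w(411.5,126,.093); r=w(348,438.5,.076)
H=cv2.cvtColor(np.load('pics/w5.npz')['p'],cv2.COLOR_RGB2HSV)
ys,xs=np.nonzero(((H[...,0]<5)|(H[...,0]>175))&(H[...,1]>170)); k=(abs(xs-254)<12)&(abs(ys-228)<12)
r2=onz('w5',xs[k].mean(),ys[k].mean(),.076)
m1=w(355,262,.117);m2=w(353.5,420,.117)
print(d,b,r,r2,'yaw',ang(b,d),'red',ang(d,r),ang(d,r2),'bar',ang(m1,m2),'stripe',ang(w(354,350,.117),w(353,420,.117)))
# bar axis line offset at red (projected), from dial centre
u=np.array([np.cos(np.radians(10.3)),np.sin(np.radians(10.3)),0])
print('axis px at .117',(px('w5',[d[0],d[1],.117]+u*.025)-[120,60]+.3)*2.6, 'ptr px',(px('w5',[d[0],d[1],.076]+u*.045)-[120,60]+.3)*2.6)
```

```text
[0.56667962 0.05630631 0.085     ] [0.50067963 0.06263961 0.093     ] [0.61410659 0.06267037 0.076     ] [0.61388992 0.06228454 0.076     ] yaw -5.481269733681134 red 7.642676755861432 7.216946548594775 bar 9.749028959062336 stripe 9.481953032039858
axis px at .117 [354.20677978 419.41279982] ptr px [354.02629073 431.36880037]
```

The pointer is within about 2° of the mark (1–1.5 mm against a 13 mm mark), and the machine hasn't moved. Next is the button, with shut fingers.

Emit:
step_arm([
  [[0.55,0.16,0],[0,0,0]],
  [[0.55,0.16,0],[0,0,0]],
  [[0.55,0.15,0],[0,0,0]],
  [[0.5,0.15,0],[0,0,0]],
  [[0,0,0.7],[0,0,0]],
  [[0,0,0.8],[0,0,0]],
  [[0,0,0.8],[0,0,0]],
  [[0,0,0.8],[0,0,0]],
  [[0,0,0.6],[0,0,0]],
  [[0,0,0.3],[0,0,0]],
  [[0,0,0],[0,0,0]],
  [[0,0,0],[0,0,0]],
], jaw=0, newtons=20)

```text
clock: 11.52
tcp_pos: [0.5004, 0.0621, 0.1085]
eef_rot: [0.281, -3.128, 0.001]
force: [1.2, 0.4, 0.9]
width: -0.004
grip_force: 0.0
```

```bash
python3 -c "
from h import *;st();print(ctrl.observe()['width']);snap('wrist','w6')
print(px('w6',[.5003,.0626,.093])*1.5)
cv2.imwrite('pics/w6v.png',cv2.resize(cv2.imread('pics/w6.png'),(768,576),interpolation=cv2.INTER_CUBIC))"
```

```text
[0.5004 0.0621 0.1085] y dir 100.27 tilt 0.07 [1.2 0.4 0.9] [-0.   -0.08  0.03] [ 0.52 -0.2  -0.36  0.   -1.41 -1.92]
-0.004295070906428816
[383.8925736  361.90523198]
```

View pics/w6v.png

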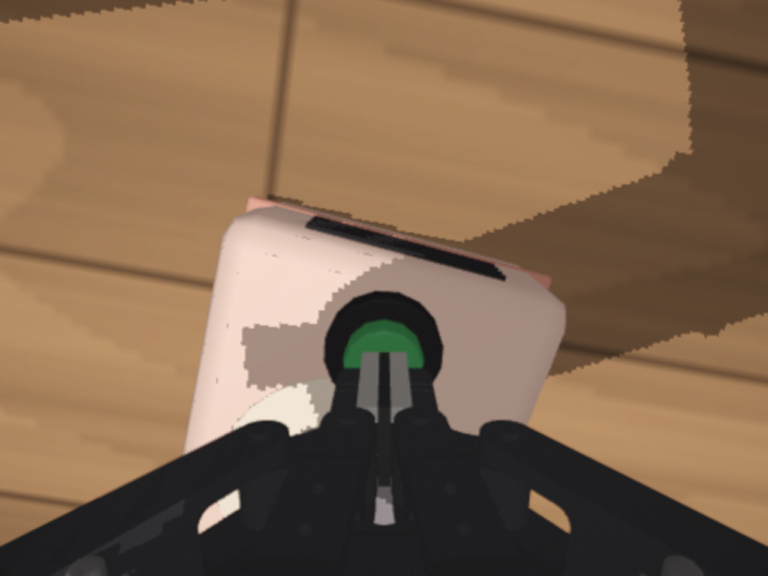

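The shut fingertips at (383,355) sit over the green button, so I'll press gently.

Emit:
step_arm([
  [[0,0,0.25],[0,0,0]],
  [[0,0,0.2],[0,0,0]],
  [[0,0,0.1],[0,0,0]],
  [[0,0,0.06],[0,0,0]],
  [[0,0,0.04],[0,0,0]],
  [[0,0,0],[0,0,0]],
  [[0,0,0],[0,0,0]],
])

```text
clock: 12.15
tcp_pos: [0.5012, 0.0626, 0.0911]
eef_rot: [-0.281, 3.126, 0.001]
force: [-2.3, 1.1, 8.8]
width: 0.001
grip_force: 4.1
```

```bash
cat >> h.py <<'E'
def pts(f):
    a=np.load(f'pics/{f}.npz'); d=a['d']; v,u=np.mgrid[:384,:512]
    r=np.stack([u,v,np.ones_like(u)],-1)@np.linalg.inv(a['K']).T*d[...,None]
    return (r-a['t'])@a['R'],a['p'],d
def rep(f):
    P,p,d=pts(f); X=P[(d>0)]; c=p[d>0]
    H=cv2.cvtColor(p,cv2.COLOR_RGB2HSV)[d>0]
    k=(abs(X[:,2]-.075)<.006)&(abs(X[:,0]-.5)<.05)&(abs(X[:,1]-.062)<.07)&(H[:,0]<15)&(H[:,1]<90)
    Y=X[k]; A=np.c_[Y[:,:2]-[.5,.06],np.ones(len(Y))]; s=np.linalg.lstsq(A,Y[:,2],rcond=None)[0]; print(f,'plane',s,len(Y))
    k=(abs(X[:,0]-.5)<.04)&(abs(X[:,1]-.062)<.04)&(H[:,0]>50)&(H[:,0]<75)&(H[:,1]>110)
    if k.sum(): print('green z',np.percentile(X[k][:,2],[10,50,90]),k.sum())
E
python3 -c "
from h import *;st();snap('wrist','w7');snap('side','d7');rep('w6');rep('w7')
for f in ('d0','d7'):
    rep(f)"
```

```text
[0.5012 0.0626 0.0911] y dir 100.29 tilt 0.15 [-2.3  1.1  8.8] [ 0.52  0.7  -0.03] [ 0.52 -0.19 -0.39  0.   -1.37 -1.92]
w6 plane [0.02409586 0.00233743 0.07383044] 17974
green z [0.08849744 0.09566836 0.09686744] 1078
w7 plane [0.02552841 0.00261221 0.0738335 ] 20375
green z [0.08695884 0.08940827 0.09068343] 613
d0 plane [ 0.0180169  -0.00666148  0.07411037] 874
green z [0.09452841 0.09686023 0.09797772] 68
d7 plane [ 0.02286945 -0.00720843  0.07421638] 763
green z [0.09028607 0.09100968 0.09131954] 5
```

The button travelled about 6 mm, fully down, and the case didn't tip. I'll lift off.

Emit:
step_arm([
  [[0,0,-0.1],[0,0,0]],
  [[0,0,-0.3],[0,0,0]],
  [[0,0,-0.7],[0,0,0]],
  [[0,0,-0.9],[0,0,0]],
  [[0,0,-0.9],[0,0,0]],
  [[0,0,-0.9],[0,0,0]],
  [[0,0,-0.7],[0,0,0]],
  [[-0.5,0,0],[0,0,0]],
  [[-0.7,0,0],[0,0,0]],
  [[-0.7,0,0],[0,0,0]],
  [[0,0,0],[0,0,0]],
  [[0,0,0],[0,0,0]],
])

```text
clock: 13.25
tcp_pos: [0.5565, 0.0724, 0.2229]
eef_rot: [0.28, -3.126, 0.001]
force: [-0.0, 0.6, -0.4]
width: 0.003
grip_force: 0.0
```

Run:
```python
from h import *
st(); snap('wrist','w8'); rep('w8')
for f in ('w1','w5','w8'):
    a=np.load(f'pics/{f}.npz'); H=cv2.cvtColor(a['p'],cv2.COLOR_RGB2HSV)
    for n,m,X in (('red',((H[...,0]<5)|(H[...,0]>175))&(H[...,1]>170),[.6135,.063,.076]),('green',(H[...,0]>50)&(H[...,0]<75)&(H[...,1]>110),[.5005,.0626,.093])):
        q=px(f,X); ys,xs=np.nonzero(m); k=np.hypot(xs-q[0],ys-q[1])<25
        print(f,n,k.sum(),onz(f,xs[k].mean(),ys[k].mean(),X[2]).round(4) if k.any() else '')
```

```text
[0.5565 0.0724 0.2229] y dir 100.23 tilt 0.19 [-0.   0.6 -0.4] [ 0.04 -0.05 -0.04] [ 0.49 -0.06 -0.03 -0.   -1.6  -1.88]
w8 plane [0.01841535 0.00019002 0.07374931] 9366
green z [0.09497827 0.09627673 0.09724178] 946
w1 red 141 [0.6131 0.0633 0.076 ]
w1 green 857 [0.5006 0.0618 0.093 ]
w5 red 127 [0.6139 0.0623 0.076 ]
w5 green 940 [0.5008 0.0624 0.093 ]
w8 red 112 [0.6144 0.063  0.076 ]
w8 green 949 [0.5007 0.0624 0.093 ]
```

```bash
python3 -c "
from plant import ctrl;print(ctrl.hand_in())"
```

```text
the job is handed in; nothing more can be done
None
```

I turned the dial clockwise until its pointer was within about 2° of the red mark, pressed the start button fully down and released it, and handed the job in. The inflator shifted by about 1 mm at most, and the arm was clear of everything; I touched nothing else.

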